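# Find the weak tally counter by feel and put it out for repair

## Robot

A 6-joint arm with a two-finger parallel gripper is mounted at the origin on the work surface. World frame = base frame: x ahead of the robot, y to its left, z up, the work surface at z = 0. Lengths are in m, angles in rad, forces in N, time in s.
With the tool pointing down it reaches from about 0.35 to 0.975 m from the base axis. Payload 4.9 kg.
Tool frame: the origin (TCP) lies on the front face of the gripper's body, between the roots of the fingers; the fingertips stand ctrl.finger_overhang ahead of it and the grasp point (between the pads) lies 54 mm ahead of it (ctrl.finger_overhang is the distance from the TCP to the fingertips, in m); z points along the fingers, y is the line along which they close (so a half turn about z gives the same grasp; the last joint's range is limited). The gripper opens to 85 mm and grips with 20 to 120 N. Pads are 22 mm wide; open, the fingers measure 114 mm over their backs; the gripper's body (76 mm by 85 mm) begins 54 mm behind the grasp point. The pads swing forward as they close: fully open they stand 13 mm farther back than shut.
Start: joints at [1.151, 0.053, 1.613, -0, 1.476, -0.119], TCP at [0.185, 0.597, 0.304] pointing down, gripper open.
Joint ranges: [-3.01, 3.01], [-1.01, 2.22], [0.06, 2.58], [-1.02, 4.17], [0.09, 2.62], [-3.14, 3.14]. Speed limits (rad/s): [2.57, 2.57, 3.14, 3.14, 3.14, 3.14].

## Interface

Orientations are given as a rotation vector (axis times angle).
In Python, from station import ctrl, vision gives the robot as it stands. The module is installed in compiled form; this text tells all that it offers.
- The arm moves only by the tool drive_tool, never from a script. Its argument "rows" is a list of rows, each a list of 2 entries, a list of its own where there are three numbers: the shift along the tool's x, y, z in m, then the turn about the tool's z in rad. A call has 1 to 10 rows; each row shifts and turns the commanded pose from where the row before left it, along the tool's axes as they then stand; what a row does not reach is not made up. A row lasts 1/10 s, in which the tool goes at most 50 mm and 8.59 degrees, less where a joint would pass 70% of its speed; a pose out of reach is approached as far as the arm can. A call with a gripper value outside its range is refused whole. "jaw" is the closure, from 0 (fully open) to 1 (shut), set as the call begins (left out, the last holds). The fingers move at their own pace and stop on an object; "grip_force" is the grip in N (left out, the last holds). Time passes only in rows, so rows that do not move let the fingers close. It gives the time, the measured TCP pose, the force, the opening and the grip force at its end, in the units of the state.
- ctrl.get_obs(): the state, without advancing time (a new reading comes with each control period).
- vision.get_image(name): name is "scene" or "side" or "wrist"; returns a dict with "image" (400x640x3 uint8, blue, green, red), "vertical_fov" (degrees; the focal length in pixels is half the picture's height over the tangent of half this angle, whatever the lens; pixels are square), "cx", "cy" (the principal point, pixels), "R" (3x3) and "t" (3): a world point X has camera coordinates R X + t. Camera axes: x right, y down, z forward; pixel columns grow to the right and rows downward; lengths in m; the calibration is good to about 2 mm. A picture is of the moment at which its call begins. There is no depth.
- ctrl.finish_job(): hands the job in; it is judged then, once.
The state is a dict: "t": time; "q": joint angles; "dq": joint speeds; "effort": joint torques, N m; "tool_pos": TCP position; "tool_rot": TCP orientation; "contact_force": force on the tool from outside, world axes, zero at the start; "wrist_torque": the same for the moment, N m; "opening": finger opening in m; "grip_force": force on a finger pad.
Only numpy, scipy, OpenCV 4.12 (cv2) and the standard library are available. Lean on these libraries where they do the work, as an engineer would, in place of code of your own. Each camera call takes 0.05 s, during which the arm holds its last target. There are 200 camera calls.

## Task

One of the four look-alike tally counters on the cork mat has a worn spring: its key clicks at about 4 N, the sound ones at about 11 N. Press the keys gently from above to find it (more than 20 N breaks a key), push the weak one's key down until it clicks, then stand that counter upright in the red tray, set down and not dropped. Leave the other three on their places and everything else on the counter alone.

Things in the scene. Friction and masses are not known exactly. Their poses are not given: they have to be found in the camera images.
- mat: cork mat, fixed flat on the counter top, 100 mm along its x, 340 mm along its y, 3 mm thick; origin under its centre. On its four outlined places, in a row along its y, 80 mm apart, stand four look-alike tally counters (described at the places); any of them can stand on any place, and nothing but the feel of the key tells the weak one
- place_1 (a point): outlined place 1 of the row, its centre on the mat's upper face (3 mm up), axes as the mat's; a tally counter stands within 4 mm of it, turned at most 0.12 rad. Counter: loose blue box 44 x 44 mm, 34 mm high, 0.1 kg, with a number window; a round steel key, 24 mm across, stands up in the middle of its top, the key's top 46 mm above the counter's underside
- place_2 (a point): outlined place 2 of the row, its centre on the mat's upper face (3 mm up), axes as the mat's; a tally counter stands within 4 mm of it, turned at most 0.12 rad. Key: sinks 6 mm to a hard stop and springs back when let go; its resistance starts at 0.3 of the peak, peaks 1.5 mm down, gives way with the click at 4 mm and is down to 0.4 of the peak at 6 mm
- place_3 (a point): outlined place 3 of the row, its centre on the mat's upper face (3 mm up), axes as the mat's; a tally counter stands within 4 mm of it, turned at most 0.12 rad. Force: the peak is about 4 N on the one weak counter, about 11 N on the three sound ones. More than 20 N on a key breaks it, so do not drive it onto its hard stop
- place_4 (a point): outlined place 4 of the row, its centre on the mat's upper face (3 mm up), axes as the mat's; a tally counter stands within 4 mm of it, turned at most 0.12 rad. Counter and key as told at places 1 to 3
- tray: red open repair tray, fixed on the counter, 150 x 150 mm outside, 30 mm high, walls and floor about 4 mm thick; origin under its centre
- tray_in (a point): centre of the red tray's inner floor
- bottle_1: bystander: amber medicine bottle, gold cap, 52 mm across, 105 mm tall; origin under its centre
- bottle_2: bystander: same bottle; origin under its centre
- bottle_3: bystander: same bottle; origin under its centre
- pack_1: bystander: white and teal medicine pack lying flat, 45 x 100 x 35 mm; origin under its centre
- pack_2: bystander: white and teal medicine pack standing, 50 x 50 x 100 mm; origin under its centre
- jar: bystander: small white jar, 50 mm across, 55 mm tall; origin under its centre
- spatula: bystander: counting spatula, 170 mm long, lying flat; origin near its middle
Mind the look-alikes: they are no part of the job. Of the things that look like the tray, take the one that is farthest to the robot's left at the start.

How it is judged:
On the way:
1. the weak counter's key is pressed until it clicks (4 mm down) (distance between cnt_p_c0 and key_p_c0 below 0.018 m), for 0.05 s.
At the end, for the whole second after the job is handed in: The weak counter stands upright (within about 0.18 rad) on the red tray's floor, its middle inside the tray walls, at rest and released; the three sound counters stand upright within 15 mm of where they started (x of cnt_p_c0 in the frame of tray_in between -0.06 and 0.06 m and y of cnt_p_c0 in the frame of tray_in between -0.06 and 0.06 m and z of key_p_c0 in the frame of tray_in between 0.033 and 0.046 m and horizontal distance between cnt_p_c0 and key_p_c0 below 0.004 m and contact force between the fingers and cnt_p_c0 below 0.1 N and distance of each of cnt_q_c0, cnt_r_c0, cnt_s_c0 from where it was at the start of the episode below 0.015 m and horizontal distance between cnt_q_c0 and key_q_c0 below 0.004 m and horizontal distance between cnt_r_c0 and key_r_c0 below 0.004 m and horizontal distance between cnt_s_c0 and key_s_c0 below 0.004 m); the robot touches nothing.
It fails at once if a key is pressed with more than 20 N (contact force between anything else and key_p_c0 above 20 N or contact force between anything else and key_q_c0 above 20 N or contact force between anything else and key_r_c0 above 20 N or contact force between anything else and key_s_c0 above 20 N).
It fails at once if a sound counter is carried or pushed more than 25 mm from its start (distance of any of cnt_q_c0, cnt_r_c0, cnt_s_c0 from where it was at the start of the episode above 0.025 m).
It fails at once if the weak counter is let go more than 20 mm above the tray's floor (horizontal distance between cnt_p_c0 and tray_in below 0.09 m and z of cnt_p_c0 in the frame of tray_in above 0.037 m and contact force between the fingers and cnt_p_c0 below 0.05 N).
It fails at once if another thing on the counter is shifted more than 25 mm (distance of any of bottle_1, bottle_2, bottle_3, pack_1, pack_2, jar, spatula from where it was at the start of the episode above 0.025 m).
It also fails if it takes over 72 s, if anything falls off the work surface, if the arm or the gripper's body presses on something with over 40 N, if the wrist force passes 120 N, or if a joint passes its speed limit or range.

## Working session

There is one attempt and no reset: what is moved stays moved. The work goes in short steps, Python scripts to look and compute and a tool call to move; the robot and the scene stay as the last step left them, time stands still between calls to the robot, and variables do not carry over. Pictures are saved under pics/ and viewed, at most 10 in all, crops included, and the job is handed in when it is done.

Besides the shell and the picture viewer there is one more tool, called as name([rows], argument=value, ...), one row to a line, values as JSON. drive_tool: Moves the arm, as the interface text tells. Its arguments: {"type":"object","properties":{"rows":{"type":"array","items":{"type":"array"}},"jaw":{"type":"number"},"grip_force":{"type":"number"}},"required":["rows"]}

```bash
mkdir -p pics; cat > h.py <<'E'
import numpy as np,cv2
from station import ctrl,vision
def cam(n):
    d=vision.get_image(n);h=d["image"].shape[0]
    d["f"]=h/2/np.tan(np.radians(d["vertical_fov"])/2);return d
def ray(d,u,v,z):
    R=np.array(d["R"]);t=np.array(d["t"]);c=-R.T@t
    r=R.T@np.array([(u-d["cx"])/d["f"],(v-d["cy"])/d["f"],1]);return c+r*(z-c[2])/r[2]
def proj(d,X):
    p=np.array(d["R"])@np.array(X)+np.array(d["t"]);return p[:2]/p[2]*d["f"]+[d["cx"],d["cy"]]
E
python3 - <<'E'
from h import *
import pickle
D={}
for n in["scene","side","wrist"]:
    D[n]=cam(n);cv2.imwrite(f"pics/{n}0.png",D[n]["image"]);d=D[n];print(n,d["f"],-np.array(d["R"]).T@d["t"])
pickle.dump(D,open("D.pkl","wb"))
o=ctrl.get_obs();print(o,ctrl.finger_overhang)
E
```

```text
scene 394.7917859537004 [ 0.89043008 -0.62503994  0.86079051]
side 479.66781884547106 [ 0.49883716 -1.00745312  0.61778289]
wrist 283.5559014495634 [0.11662071 0.61872189 0.37315662]
{'t': 0.15, 'q': array([ 1.15102695e+00,  5.31934111e-02,  1.61394755e+00,  3.01986201e-07,
        1.47602826e+00, -1.18987714e-01]), 'dq': array([ 0.00082762, -0.00235309, -0.00297367,  0.00089889,  0.00209554,
        0.00055465]), 'effort': array([ 3.95002317e-04, -3.94247282e+01, -3.70718908e+01, -1.38349437e-04,
        4.80494477e-03, -2.27264650e-05]), 'tool_pos': array([0.18500843, 0.59660581, 0.30297123]), 'tool_rot': array([-4.70624744e-01, -3.10571620e+00,  2.38671470e-03]), 'contact_force': array([-0.08337517, -0.00810327, -0.43191913]), 'wrist_torque': array([0.00772371, 0.00251894, 0.02327771]), 'grip_force': 0.0, 'opening': 0.08506735347148871} 0.0726
```

View pics/scene0.png

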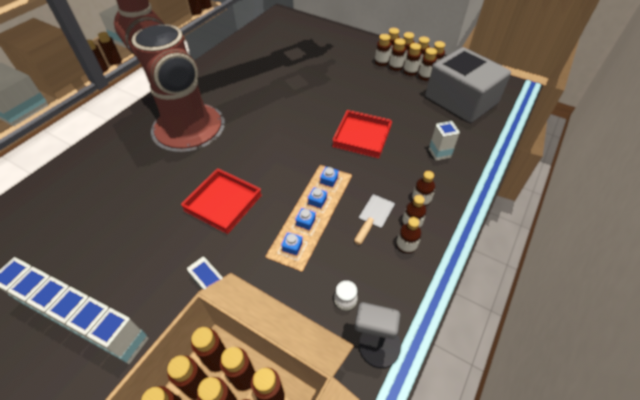

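View pics/wrist0.png

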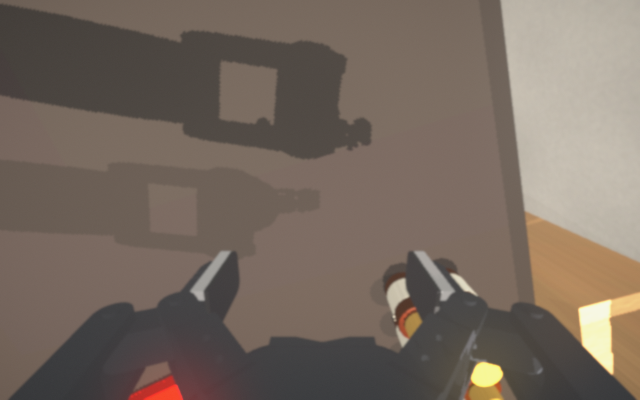

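The scene picture shows the four blue counters on the cork mat at (329,175), (317,195), (305,216) and (291,241). There are two red trays, at (362,133) and (221,200), so I'll work out which one is farther left. The wrist view shows only floor and the edge of the bottles.

```bash
python3 - <<'E'
from h import *
import pickle
D=pickle.load(open("D.pkl","rb"));d=D["scene"]
for k,u,v,z in[("trayA",362,133,.02),("trayB",221,200,.02),("c1",329,173,.049),("c2",317,193,.049),("c3",305,214,.049),("c4",291,238,.049),("base",187,128,0)]:
    X=ray(d,u,v,z);print(k,X.round(3),"side px",proj(D["side"],X).round())
im=d["image"];cv2.imwrite("pics/s1.png",cv2.resize(im[100:280,170:410],None,fx=3.3,fy=3.3,interpolation=cv2.INTER_CUBIC))
print(d["cx"],d["cy"])
E
```

```text
trayA [0.513 0.24  0.02 ] side px [298. 145.]
trayB [ 0.31  -0.197  0.02 ] side px [207. 242.]
c1 [0.523 0.017 0.049] side px [304. 174.]
c2 [ 0.532 -0.062  0.049] side px [310. 190.]
c3 [ 0.543 -0.137  0.049] side px [317. 208.]
c4 [ 0.553 -0.215  0.049] side px [324. 229.]
base [ 0.008 -0.013  0.   ] side px [ 89. 210.]
327.66370709525063 199.16620700475474
```

View pics/s1.png

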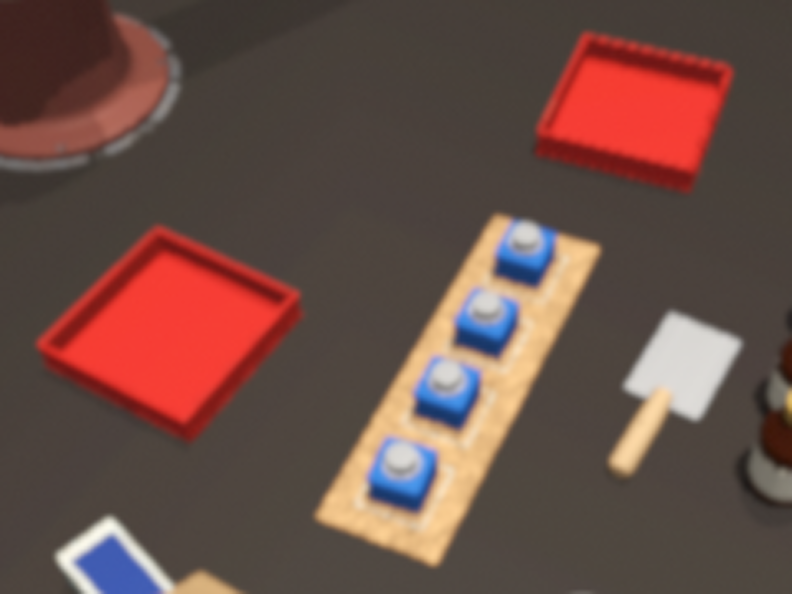

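View pics/side0.png

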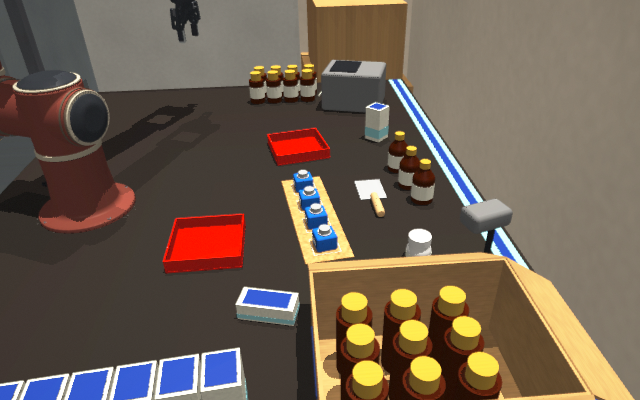

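Scene crop: key tops are at about (329,171), (318,191), (306,213) and (292,238) in full-picture pixels. The side view agrees, with key tops at (303,174), (309,190), (316,209) and (324,231).

Tray look-alikes are A at (362,133), world (0.51, 0.24), and B at (221,200), world (0.31, -0.20). A is farther left (+y), so it is the target.

The weak counter could be any of the four. Next I turn the tool so the jaws close along mat x and hover over the row.

drive_tool([
  [[0,0,0],0.1425],
  [[0,0,0],0.1425],
  [[0,0,0],0.1425],
  [[0,0,0],0.1425],
  [[0,0,0],0.1425],
  [[0,0,0],0.1425],
  [[0,0,0],0.1425],
  [[0,0,0],0.1425],
], jaw=1)

```text
t: 0.95
tool_pos: [0.1851, 0.5967, 0.3033]
tool_rot: [2.079, 2.355, -0.001]
contact_force: [0.1, 0.6, -0.4]
opening: -0.0002
grip_force: 0.0
```

drive_tool([
  [[-0.0427,0.013,0],0],
  [[-0.0427,0.013,0],0],
  [[-0.0427,0.013,0],0],
  [[-0.0427,0.013,0],0],
  [[-0.0427,0.013,0],0],
  [[-0.0427,0.013,0],0],
  [[-0.0427,0.013,0],0],
  [[-0.0427,0.013,0],0],
  [[-0.0427,0.013,0],0],
  [[-0.0427,0.013,0],0],
])

```text
t: 1.95
tool_pos: [0.3696, 0.1887, 0.3038]
tool_rot: [2.072, 2.361, 0.001]
contact_force: [1.3, 1.1, 0.1]
opening: 0.0004
grip_force: 0.0
```

drive_tool([
  [[-0.0427,0.013,0],0],
  [[-0.0427,0.013,0],0],
  [[-0.0427,0.013,0],0],
  [[-0.0427,0.013,0],0],
  [[-0.0427,0.013,0],0],
  [[-0.0427,0.013,0],0],
  [[-0.0427,0.013,0],0],
  [[-0.0427,0.013,0],0],
  [[-0.0427,0.013,0],0],
  [[-0.0427,0.013,0],0],
])

```text
t: 2.95
tool_pos: [0.554, -0.218, 0.3034]
tool_rot: [-2.073, -2.36, -0.0]
contact_force: [0.9, 0.4, 1.1]
opening: -0.0
grip_force: 0.0
```

```bash
python3 - <<'E'
from h import *
import pickle
from scipy.spatial.transform import Rotation as Ro
d=cam("wrist");pickle.dump(d,open("w1.pkl","wb"));cv2.imwrite("pics/w1.png",d["image"])
o=ctrl.get_obs();print(o["t"],o["tool_pos"],o["contact_force"],o["q"],-np.array(d["R"]).T@d["t"]);print(Ro.from_rotvec(o["tool_rot"]).as_matrix().round(4))
E
```

```text
3.0 [ 0.55546003 -0.2232653   0.30272153] [-3.16749566 -2.84928853  0.25516565] [-0.50532353 -0.00935102  1.67788968 -0.00324566  1.47085341 -0.63084024] [ 0.54511446 -0.14585838  0.37381759]
[[-1.255e-01  9.921e-01  4.000e-04]
 [ 9.921e-01  1.255e-01 -3.900e-03]
 [-3.900e-03 -1.000e-04 -1.000e+00]]
```

View pics/w1.png

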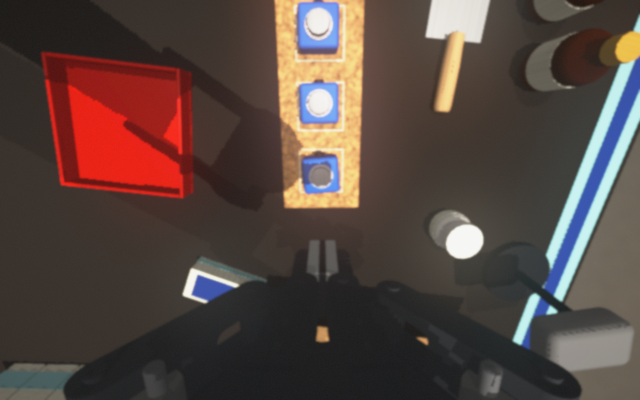

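Wrist view: the three nearer keys are at (319,175), (319,103) and (319,23), nearest first, and the closed fingertips are at about (322,245). The mat edges are vertical in the picture. Tray B is at left and stays untouched.

```bash
python3 - <<'E'
from h import *
import pickle
D=pickle.load(open("D.pkl","rb"));d=pickle.load(open("w1.pkl","rb"));s=D["scene"];sd=D["side"]
K=[ray(d,u,v,.049) for u,v in((319.5,175),(319,103),(319,23))]
for k in K: print(k.round(4),proj(s,k).round(1),proj(sd,k).round(1))
print("mat edges",ray(d,285,207,.003),ray(d,358,207,.003),ray(d,277,0,.003),ray(d,364,0,.003))
print("tip proj",proj(d,[.5554,-.223,.2303]))
def tri(uv1,uv2):
    from scipy.optimize import least_squares
    return least_squares(lambda X:np.r_[proj(s,X)-uv1,proj(sd,X)-uv2],[.5,0,.05]).x
for a,b in[((329.4,171.2),(303,174)),((317.6,191.2),(309,190)),((305.5,213.3),(316,209)),((292.1,238.2),(324,231))]:
    print("scene",ray(s,*a,.049).round(4),"side",ray(sd,*b,.049).round(4),tri(a,b).round(4))
E
```

```text
[ 0.55   -0.2073  0.049 ] [291.9 235.2] [322.5 226.4]
[ 0.5394 -0.1292  0.049 ] [305.5 211.5] [314.9 206.1]
[ 0.5297 -0.0538  0.049 ] [317.7 190.6] [308.7 188.7]
mat edges [ 0.50948026 -0.26615026  0.003     ] [ 0.60854475 -0.25314584  0.003     ] [ 0.47780395 -0.02437342  0.003     ] [ 0.57488884 -0.01168605  0.003     ]
tip proj [322.52921865 263.77203477]
scene [0.5207 0.023  0.049 ] side [0.5196 0.0176 0.049 ] [0.5194 0.0259 0.0448]
scene [ 0.5305 -0.0556  0.049 ] side [ 0.5302 -0.0597  0.049 ] [ 0.5299 -0.0542  0.0461]
scene [ 0.5424 -0.134   0.049 ] side [ 0.541 -0.141  0.049] [ 0.5409 -0.1313  0.0432]
scene [ 0.5552 -0.2143  0.049 ] side [ 0.5518 -0.2234  0.049 ] [ 0.5523 -0.2103  0.04  ]
```

drive_tool([
  [[0.0126,-0.002,0.04],0],
  [[0,0,0.045],0],
  [[0,0,0.045],0],
  [[0,0,0.03],0],
  [[0,0,0.01],0],
  [[0,0,0],0],
  [[0,0,0],0],
  [[0,0,0],0],
])

```text
t: 3.8
tool_pos: [0.5516, -0.2047, 0.1367]
tool_rot: [2.069, 2.358, 0.002]
contact_force: [0.8, 0.0, 0.3]
opening: -0.0003
grip_force: 0.0
```

```bash
python3 - <<'E'
from h import *
o=ctrl.get_obs();print(o["t"],o["tool_pos"],o["contact_force"])
d=cam("side");X=np.array(o["tool_pos"])-[0,0,.0726];p=proj(d,X);print(p,proj(d,[.552,-.211,.049]))
u,v=int(p[0]),int(p[1]);cv2.imwrite("pics/sd2.png",cv2.resize(d["image"][v-45:v+45,u-60:u+60],None,fx=6,fy=6,interpolation=cv2.INTER_CUBIC))
E
```

```text
3.8 [ 0.55155361 -0.204683    0.13674083] [0.78270164 0.01617434 0.3380764 ]
[323.01870538 219.58062231] [323.60631514 227.43493451]
```

View pics/sd2.png

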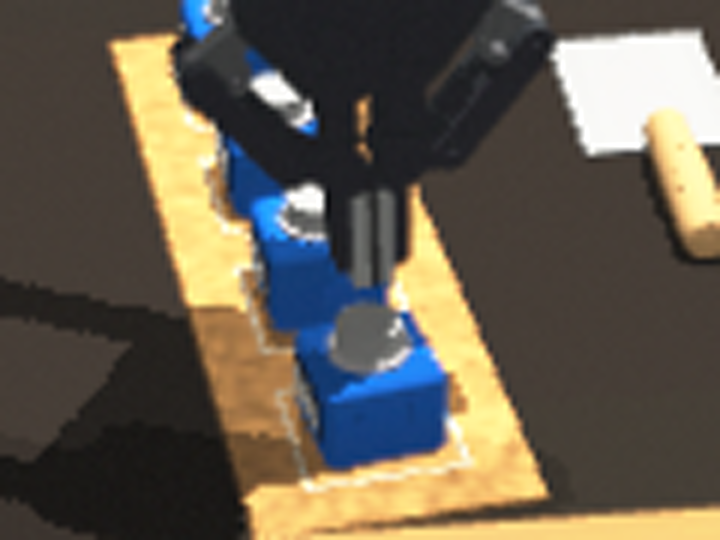

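The fingertips are at side pixel (325,221) and the key top at (325,229). The tip sits about 6 mm too far along +y and 15 mm above the key, so I correct that and press in small steps.

drive_tool([
  [[-0.006,0,0],0],
  [[0,0,0.01],0],
  [[0,0,0.002],0],
  [[0,0,0],0],
  [[0,0,0],0],
])

```text
t: 4.35
tool_pos: [0.5507, -0.2098, 0.1217]
tool_rot: [-2.072, -2.361, 0.0]
contact_force: [0.5, 0.1, -0.8]
opening: -0.0003
grip_force: 0.0
```

drive_tool([
  [[0,0,0.001],0],
  [[0,0,0],0],
  [[0,0,0],0],
])

```text
t: 4.65
tool_pos: [0.5508, -0.2098, 0.1211]
tool_rot: [-2.072, -2.361, 0.0]
contact_force: [-1.8, -0.3, 2.7]
opening: -0.0001
grip_force: 1.6
```

drive_tool([
  [[0,0,0.001],0],
  [[0,0,0],0],
  [[0,0,0],0],
])

```text
t: 4.95
tool_pos: [0.5508, -0.2098, 0.1199]
tool_rot: [-2.072, -2.361, -0.0]
contact_force: [-0.9, 0.4, 3.3]
opening: 0.0002
grip_force: 1.8
```

drive_tool([
  [[0,0,0.001],0],
  [[0,0,0],0],
  [[0,0,0],0],
])

```text
t: 5.25
tool_pos: [0.5508, -0.2099, 0.1191]
tool_rot: [-2.072, -2.361, 0.0]
contact_force: [-2.5, 0.2, 5.1]
opening: -0.0003
grip_force: 2.7
```

drive_tool([
  [[0,0,0.001],0],
  [[0,0,0],0],
  [[0,0,0],0],
])

```text
t: 5.55
tool_pos: [0.5508, -0.2099, 0.1185]
tool_rot: [-2.072, -2.361, 0.0]
contact_force: [-3.5, 1.1, 6.7]
opening: 0.0
grip_force: 3.5
```

drive_tool([
  [[0,0,0.001],0],
  [[0,0,0],0],
  [[0,0,0],0],
])

```text
t: 5.85
tool_pos: [0.5508, -0.2099, 0.1174]
tool_rot: [-2.072, -2.361, 0.0]
contact_force: [-3.6, 0.8, 7.3]
opening: 0.0001
grip_force: 3.3
```

```bash
python3 - <<'E'
from h import *
o=ctrl.get_obs();print(o["t"],o["tool_pos"],o["contact_force"],o["wrist_torque"],o["opening"],o["grip_force"])
E
```

```text
5.85 [ 0.55080157 -0.20991417  0.11738689] [-3.56458618  0.77437188  7.32428372] [ 2.89797908e-01  6.27493571e-01 -1.11944871e-04] 0.00010988377970936157 3.3313245259341784
```

The force has risen past 7 N with no click, so counter 4 looks sound. Next is counter 3.

drive_tool([
  [[0,0,-0.0165],0],
  [[0.02,0,0],0],
  [[0.03,0,0],0],
  [[0.0295,0,0],0],
  [[0,0,0],0],
  [[0,0,0.009],0],
  [[0,0,0.002],0],
  [[0,0,0],0],
  [[0,0,0],0],
])

```text
t: 6.75
tool_pos: [0.5406, -0.1317, 0.1222]
tool_rot: [2.073, 2.36, -0.0]
contact_force: [-0.7, 0.6, -0.9]
opening: -0.0
grip_force: 0.0
```

drive_tool([
  [[0,0,0.0015],0],
  [[0,0,0],0],
  [[0,0,0],0],
])

```text
t: 7.05
tool_pos: [0.5408, -0.1317, 0.1215]
tool_rot: [2.072, 2.36, -0.001]
contact_force: [-0.1, -0.9, 2.8]
opening: -0.0001
grip_force: 1.6
```

drive_tool([
  [[0,0,0.001],0],
  [[0,0,0],0],
  [[0,0,0],0],
])

```text
t: 7.35
tool_pos: [0.5408, -0.1314, 0.1203]
tool_rot: [2.072, 2.36, -0.0]
contact_force: [-1.1, -2.7, 4.0]
opening: -0.0003
grip_force: 1.7
```

drive_tool([
  [[0,0,0.001],0],
  [[0,0,0],0],
  [[0,0,0],0],
])

```text
t: 7.65
tool_pos: [0.5408, -0.1313, 0.1193]
tool_rot: [2.072, 2.36, -0.0]
contact_force: [-0.3, -3.4, 5.4]
opening: 0.0004
grip_force: 2.5
```

drive_tool([
  [[0,0,0.001],0],
  [[0,0,0],0],
  [[0,0,0],0],
])

```text
t: 7.95
tool_pos: [0.5408, -0.1314, 0.1186]
tool_rot: [2.072, 2.36, -0.0]
contact_force: [-1.7, -3.2, 6.7]
opening: -0.0
grip_force: 3.3
```

Counter 3 gives the same curve (6.7 N, still rising), so it is sound. On to counter 2.

drive_tool([
  [[0,0,-0.016],0],
  [[0.02,0,0],0],
  [[0.03,0,0],0],
  [[0.0275,-0.0005,0],0],
  [[0,0,0],0],
  [[0,0,0.009],0],
  [[0,0,0.002],0],
  [[0,0,0],0],
  [[0,0,0],0],
])

```text
t: 8.85
tool_pos: [0.53, -0.0549, 0.1226]
tool_rot: [-2.073, -2.36, 0.0]
contact_force: [-0.5, -0.8, 0.5]
opening: 0.0003
grip_force: 0.0
```

drive_tool([
  [[0,0,0.0015],0],
  [[0,0,0],0],
  [[0,0,0],0],
])

```text
t: 9.15
tool_pos: [0.5302, -0.0546, 0.1217]
tool_rot: [2.072, 2.36, 0.0]
contact_force: [0.0, -0.5, 1.6]
opening: -0.0
grip_force: 0.5
```

drive_tool([
  [[0,0,0.001],0],
  [[0,0,0],0],
  [[0,0,0],0],
])

```text
t: 9.45
tool_pos: [0.5301, -0.0543, 0.1205]
tool_rot: [2.072, 2.361, 0.0]
contact_force: [0.7, -0.3, 2.5]
opening: -0.0002
grip_force: 0.6
```

drive_tool([
  [[0,0,0.001],0],
  [[0,0,0],0],
  [[0,0,0],0],
])

```text
t: 9.75
tool_pos: [0.5301, -0.0543, 0.1196]
tool_rot: [2.072, 2.361, 0.0]
contact_force: [0.4, -1.6, 2.1]
opening: 0.0006
grip_force: 0.9
```

drive_tool([
  [[0,0,0.001],0],
  [[0,0,0],0],
  [[0,0,0],0],
])

```text
t: 10.05
tool_pos: [0.5301, -0.0543, 0.1186]
tool_rot: [2.072, 2.361, 0.0]
contact_force: [-1.0, -1.1, 2.8]
opening: -0.0001
grip_force: 1.5
```

Counter 2 is much softer: 2.8 N at the depth where the others gave 6.7 N. I keep going toward the click.

drive_tool([
  [[0,0,0.001],0],
  [[0,0,0],0],
  [[0,0,0],0],
])

```text
t: 10.35
tool_pos: [0.5301, -0.0543, 0.1174]
tool_rot: [2.072, 2.361, 0.0]
contact_force: [0.3, -0.7, 3.2]
opening: 0.0
grip_force: 1.1
```

drive_tool([
  [[0,0,0.001],0],
  [[0,0,0],0],
  [[0,0,0],0],
])

```text
t: 10.65
tool_pos: [0.53, -0.0542, 0.1163]
tool_rot: [-2.072, -2.361, -0.0]
contact_force: [-0.0, -1.1, 2.0]
opening: 0.0
grip_force: 0.9
```

drive_tool([
  [[0,0,0.001],0],
  [[0,0,0],0],
  [[0,0,0],0],
])

```text
t: 10.95
tool_pos: [0.53, -0.0543, 0.1156]
tool_rot: [-2.072, -2.361, -0.0]
contact_force: [-1.2, -0.5, 3.2]
opening: -0.0001
grip_force: 2.1
```

drive_tool([
  [[0,0,0.001],0],
  [[0,0,0],0],
  [[0,0,0],0],
])

```text
t: 11.25
tool_pos: [0.5302, -0.0543, 0.1155]
tool_rot: [-2.072, -2.361, 0.0]
contact_force: [-2.7, -0.0, 10.2]
opening: -0.0004
grip_force: 4.7
```

drive_tool([
  [[0,0,0.001],0],
  [[0,0,0],0],
  [[0,0,0],0],
])

```text
t: 11.55
tool_pos: [0.5304, -0.0543, 0.1154]
tool_rot: [-2.072, -2.361, 0.0]
contact_force: [-6.5, 0.2, 14.9]
opening: -0.0002
grip_force: 7.1
```

Counter 2 passed its soft peak (about 3 N, then down to 2 N), and the hard stop came 6 mm below first contact, so the key has clicked. Counters 3 and 4 were clearly stiffer, which makes counter 2 the weak one. Next I lift, open and grasp it across mat x.

drive_tool([
  [[0,0,-0.03],0],
  [[0,0,-0.0365],0],
])

```text
t: 11.75
tool_pos: [0.528, -0.0537, 0.1777]
tool_rot: [-2.069, -2.357, 0.004]
contact_force: [0.8, -0.5, -0.8]
opening: 0.0001
grip_force: 0.0
```

drive_tool([
  [[0,0,0],0],
  [[0,0,0],0],
  [[0,0,0],0],
  [[0,0,0],0],
  [[0,0,0],0],
  [[0,0,0],0],
  [[0,0,0],0],
  [[0,0,0],0],
], jaw=0)

```text
t: 12.55
tool_pos: [0.53, -0.0543, 0.1798]
tool_rot: [-2.072, -2.361, 0.0]
contact_force: [0.1, 0.4, 0.4]
opening: 0.0858
grip_force: 0.0
```

```bash
python3 - <<'E'
from h import *
o=ctrl.get_obs();print(o["t"],o["tool_pos"],o["opening"])
d=cam("side");p=proj(d,[.53,-.055,.06]);u,v=int(p[0]),int(p[1])
a=cv2.resize(d["image"][v-60:v+40,u-65:u+65],None,fx=5,fy=5,interpolation=cv2.INTER_CUBIC)
cv2.imwrite("pics/sd3.png",a);print(u-65,v-60, proj(d,[.53,-.0545,.049]))
E
```

```text
12.55 [ 0.52996546 -0.0542748   0.17976722] 0.08580581257750039
243 124 [308.81200184 188.85549777]
```

View pics/sd3.png

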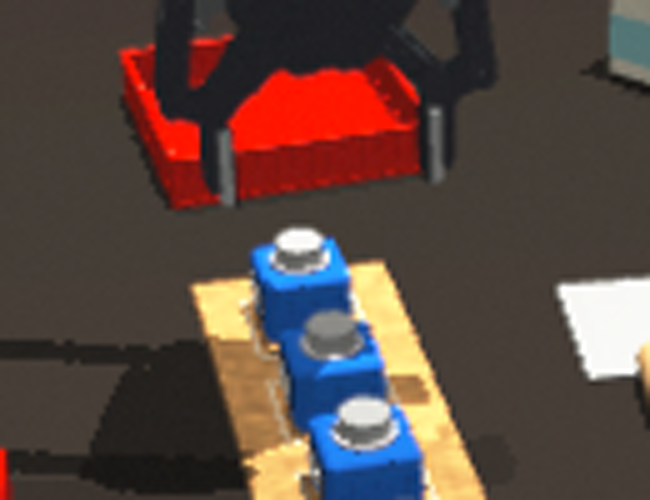

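The jaws are open and centred above counter 2, whose key is at crop (333,328), as predicted. All the counters stand in place. Descending 0.1 m and closing.

drive_tool([
  [[0,0,0.035],0],
  [[0,0,0.035],0],
  [[0,0,0.02],0],
  [[0,0,0.01],0],
  [[0,0,0],0],
  [[0,0,0],0],
])

```text
t: 13.2
tool_pos: [0.5308, -0.0545, 0.081]
tool_rot: [2.071, 2.36, 0.001]
contact_force: [0.9, -0.4, -0.1]
opening: 0.0856
grip_force: 0.0
```

drive_tool([
  [[0,0,0],0],
  [[0,0,0],0],
  [[0,0,0],0],
  [[0,0,0],0],
  [[0,0,0],0],
  [[0,0,0],0],
  [[0,0,0],0],
  [[0,0,0],0],
  [[0,0,0],0],
  [[0,0,0],0],
], jaw=1, grip_force=30)

```text
t: 14.2
tool_pos: [0.5307, -0.0545, 0.081]
tool_rot: [2.072, 2.36, 0.001]
contact_force: [-1.6, 1.7, 6.3]
opening: 0.0433
grip_force: 32.8
```

Gripped, with an opening of 43.3 mm against the 44 mm counter. Lifting, then refining the tray pose from the corners already read.

drive_tool([
  [[0,0,-0.01],0],
  [[0,0,-0.03],0],
  [[0,0,-0.04],0],
  [[0,0,-0.02],0],
  [[0,0,0],0],
])

```text
t: 14.7
tool_pos: [0.532, -0.0547, 0.1841]
tool_rot: [2.068, 2.356, 0.006]
contact_force: [1.1, 0.4, -0.3]
opening: 0.043
grip_force: 32.0
```

```bash
python3 - <<'E'
from h import *
import pickle
from scipy.spatial.transform import Rotation as Ro
D=pickle.load(open("D.pkl","rb"));s=D["scene"]
P=np.array([ray(s,*p,.03) for p in((347.9,110.6),(391.8,121.2),(379.7,154.5),(333.6,142.4))]);c=P.mean(0)
print(P.round(3),c,[np.linalg.norm(P[i]-P[i-1]).round(3) for i in range(4)])
o=ctrl.get_obs();R=Ro.from_rotvec(o["tool_rot"]).as_matrix();T=o["tool_pos"]
print(o["t"],T,o["contact_force"],o["grip_force"],"delta tool",R.T@(np.r_[c[:2],T[2]]-T))
d=cam("side");cv2.imwrite("pics/sd4.png",cv2.resize(d["image"][60:260,200:440],None,fx=3.3,fy=3.3,interpolation=cv2.INTER_CUBIC))
E
```

```text
[[0.427 0.301 0.03 ]
 [0.573 0.328 0.03 ]
 [0.606 0.173 0.03 ]
 [0.463 0.147 0.03 ]] [0.51714128 0.23741599 0.03      ] [np.float64(0.158), np.float64(0.148), np.float64(0.159), np.float64(0.145)]
14.7 [ 0.53196667 -0.05468123  0.18405225] [ 1.06080447  0.38680271 -0.34745426] 32.018269300460815 delta tool [ 0.29155142  0.02319385 -0.00062807]
```

View pics/sd4.png

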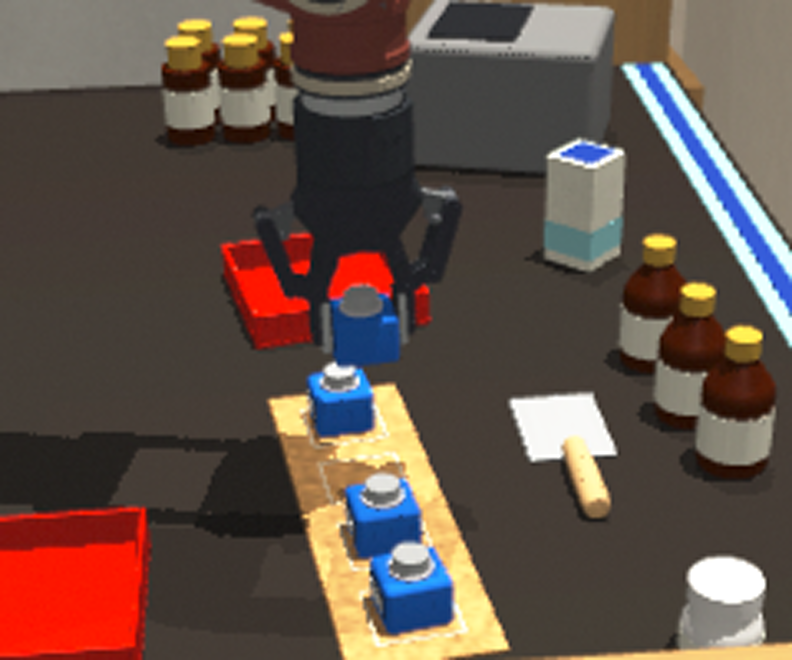

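Counter 2 is held upright and level above the mat, and the other three are on their places. Tray corners measure about 150 mm a side, centred at (0.517, 0.237). Carrying it there.

drive_tool([
  [[0.03,0.0023,0],0],
  [[0.04,0.0035,0],0],
  [[0.045,0.0035,0],0],
  [[0.045,0.0035,0],0],
  [[0.045,0.0035,0],0],
  [[0.045,0.0035,0],0],
  [[0.03,0.0023,0],0],
  [[0.0115,0.001,0],0],
  [[0,0,0],0],
  [[0,0,0],0],
])

```text
t: 15.75
tool_pos: [0.5146, 0.2368, 0.1784]
tool_rot: [-2.072, -2.36, 0.004]
contact_force: [0.4, 0.0, -0.8]
opening: 0.0437
grip_force: 31.9
```

drive_tool([
  [[0,0,0.02],0],
  [[0,0,0.03],0],
  [[0,0,0.025],0],
  [[0,0,0.01],0],
  [[0,0,0],0],
  [[0,0,0],0],
  [[0,0,0],0],
])

```text
t: 16.45
tool_pos: [0.5164, 0.2378, 0.0968]
tool_rot: [2.072, 2.359, 0.004]
contact_force: [-0.5, -0.0, -0.9]
opening: 0.0435
grip_force: 31.9
```

```bash
python3 - <<'E'
from h import *
o=ctrl.get_obs();print(o["t"],o["tool_pos"],o["contact_force"],o["opening"])
d=cam("side");cv2.imwrite("pics/sd5.png",cv2.resize(d["image"][90:190,230:370],None,fx=5,fy=5,interpolation=cv2.INTER_CUBIC))
E
```

```text
16.45 [0.5163978  0.23779393 0.09677451] [-0.46907896 -0.0108     -0.89416795] 0.043468410914795384
```

View pics/sd5.png

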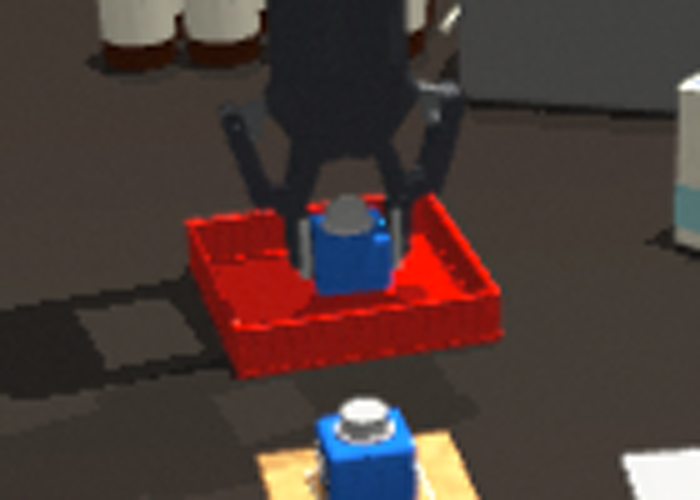

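The counter hangs upright in the middle of the tray at about crop (350,250), some 15 mm above the floor. Lowering in small steps until I feel contact.

drive_tool([
  [[0,0,0.005],0],
  [[0,0,0.005],0],
  [[0,0,0.002],0],
  [[0,0,0],0],
  [[0,0,0],0],
])

```text
t: 17.0
tool_pos: [0.515, 0.2378, 0.0827]
tool_rot: [-2.072, -2.361, 0.001]
contact_force: [-0.0, -1.4, -1.3]
opening: 0.0435
grip_force: 31.9
```

drive_tool([
  [[0,0,0.001],0],
  [[0,0,0.001],0],
  [[0,0,0],0],
  [[0,0,0],0],
])

```text
t: 17.4
tool_pos: [0.5153, 0.2379, 0.0821]
tool_rot: [2.072, 2.361, -0.0]
contact_force: [-3.6, -1.2, 5.2]
opening: 0.0438
grip_force: 32.8
```

drive_tool([
  [[0,0,0.001],0],
  [[0,0,0],0],
  [[0,0,0],0],
])

```text
t: 17.7
tool_pos: [0.5154, 0.2379, 0.082]
tool_rot: [-2.072, -2.361, 0.001]
contact_force: [-6.2, -2.2, 12.7]
opening: 0.044
grip_force: 33.5
```

The floor carries it. I ease off, open partly so the fingers clear the walls, and lift away.

drive_tool([
  [[0,0,-0.0015],0],
  [[0,0,0],0],
])

```text
t: 17.9
tool_pos: [0.5155, 0.2379, 0.082]
tool_rot: [2.072, 2.361, 0.002]
contact_force: [0.7, 0.6, 3.4]
opening: 0.0437
grip_force: 32.4
```

drive_tool([
  [[0,0,0],0],
  [[0,0,0],0],
  [[0,0,0],0],
  [[0,0,0],0],
  [[0,0,0],0],
  [[0,0,0],0],
], jaw=0.25)

```text
t: 18.5
tool_pos: [0.5151, 0.2377, 0.0813]
tool_rot: [-2.072, -2.361, 0.0]
contact_force: [-1.1, 0.4, -0.5]
opening: 0.0641
grip_force: 0.0
```

drive_tool([
  [[0,0,-0.01],0],
  [[0,0,-0.03],0],
  [[0,0,-0.045],0],
  [[0,0,-0.045],0],
  [[0,0,-0.04],0],
  [[0,0,0],0],
  [[0,0,0],0],
  [[0,0,0],0],
])

```text
t: 19.3
tool_pos: [0.5144, 0.2376, 0.2502]
tool_rot: [-2.072, -2.36, 0.003]
contact_force: [0.5, 0.2, -0.3]
opening: 0.0637
grip_force: 0.0
```

```bash
python3 - <<'E'
from h import *
o=ctrl.get_obs();print(o["t"],o["tool_pos"],o["contact_force"],o["opening"],o["grip_force"])
d=cam("side");cv2.imwrite("pics/sd6.png",cv2.resize(d["image"][100:260,230:430],None,fx=3.7,fy=3.7,interpolation=cv2.INTER_CUBIC))
E
```

```text
19.3 [0.51439064 0.23755401 0.2502054 ] [ 0.53170257  0.24565734 -0.33224562] 0.06369513920440699 0.0
```

View pics/sd6.png

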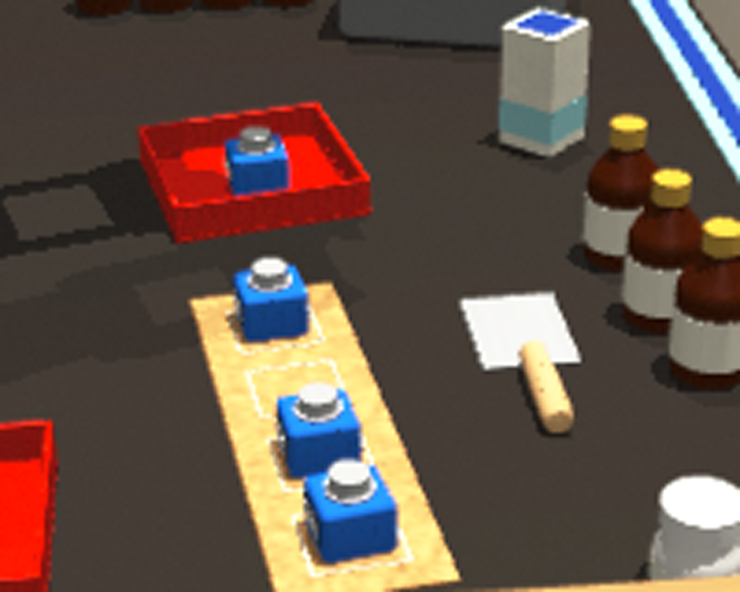

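The weak counter stands upright in the left tray at crop (257,165). The three others are upright on their places, the bystanders haven't moved and the gripper is clear. Handing in.

```bash
python3 -c "
from station import ctrl;print(ctrl.finish_job())"
```

```text
the job is handed in; nothing more can be done
None
```

I found the weak counter on the second place from the left and pushed its key past the click. It now stands upright in the left red tray, and the job is handed in at about 19 s of the 72 s. I didn't press the leftmost counter; the two on the right were clearly stiffer, though I measured only about 7 N on them.

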